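Load the UV examination box, let its sprung hood down, and set the lamp

ROBOT

A 6-joint arm with a two-finger parallel gripper is mounted at the origin on the work surface. World frame = base frame: x ahead of the robot, y to its left, z up, the work surface at z = 0. Lengths are in mm, angles in rad, forces in N, time in s.
With the tool pointing down it reaches from about 300 to 775 mm from the base axis. Payload 14.6 kg.
Tool frame: the origin (TCP) lies midway between the tips of the shut fingers; the grasp point (between the pads) lies 19 mm behind it (manip.hold_point_z is the distance from the TCP to the grasp point, in mm); z points along the fingers, y is the direction in which the jaws open and shut (so a half turn about z gives the same grasp; the last joint's range is limited). The gripper opens to 94 mm and grips with 3 to 60 N. Pads are 16 mm wide; open, the fingers measure 119 mm over their backs; the gripper's body (75 mm by 177 mm) begins 78 mm behind the grasp point.
Start: joints at [-1.356, 0.3, 1.521, -0, 1.321, -0.067], TCP at [152.94, -528.298, 205.446] pointing down, gripper open.
Joint ranges: [-3.03, 3.03], [-0.79, 2.21], [0.23, 2.52], [-1.04, 4.18], [0, 3.07], [-2.55, 2.55]. Speed limits (rad/s): [2.22, 2.22, 2.57, 3.14, 3.14, 3.14].

INTERFACE

Orientations are given as [roll, pitch, yaw] about the fixed x, y, z axes, in that order (R = Rz(yaw) Ry(pitch) Rx(roll)).
In Python, from cell import manip gives the robot as it stands.
- The arm moves only by the shell command python3 -m crank 'ROWS' [OPENING] [FORCE]. ROWS is JSON, a list of rows, each an object with "offset": the shift along the world's x, y, z in m, a list of three; "spin": the turn about the world's z in degrees. In form: [{"offset": [dx, dy, dz], "spin": spin}, ...]. A call has exactly 8 rows; each row is the pose to reach, as a shift and turn from the pose measured when the call began; what a row does not reach only later rows make up. A row lasts 1/12 s, in which the tool goes at most 41.7 mm and 7.16 degrees, less where a joint would pass 70% of its speed; a pose out of reach is approached as far as the arm can. A call with a gripper value outside its range is refused whole. OPENING is the opening, from 0 (shut) to 1 (fully open), set as the call begins (- or left out, the last holds). The fingers move at their own pace and stop on an object; FORCE is the grip in N (left out, the last holds). Time passes only in rows, so rows that repeat a pose let the fingers close, or fill a call up. It gives the time, the measured TCP pose, the force and the opening at its end, in the units of the state.
- manip.read_state(): the state, without advancing time (a new reading comes with each control period).
- manip.camera(name): name is "side" or "top"; returns a dict with "pixels" (420x560x3 uint8, red, green, blue), "fx", "fy", "cx", "cy" (pixels), "k1" (the pictures are not rectified: a ray, as slopes to the right and down, at radius r is drawn at 1 + k1 r^2 times it, then the intrinsics apply), "extrinsics" (4x4, takes a point from world to camera coordinates). Camera axes: x right, y down, z forward; pixel columns grow to the right and rows downward; lengths in mm; the calibration is good to about 2 mm. A picture is of the moment at which its call begins. There is no depth.
- manip.sign_off(): hands the job in, once; it reports no verdict.
Trained networks look in a picture, given as the dict that the camera call returned (one of the last four; its "shot" number tells which), for a name from the list of things; names that differ only in an ending like _2 or _b are one class to them, and where a whole thing is asked for, a point or a joint stands for the part that bears it (a point fixed in the world has none). Each returns a list of dicts, best first, with "conf" (0 to 1); they miss things now and then, are a little off and sometimes report something else, mostly with a low value. They report only what shows in the picture. A call takes as long as a camera call. They do not tell look-alikes from the thing itself.
- manip.search_frame(picture, name): "location" ([x, y, z] in mm, in world coordinates, good to about 4 mm: the middle of the surface that is visible of it).
- manip.masks_of(picture, name): "mask" (420x560 bool, what is visible of it).
The state is a dict: "clock": time; "joints": joint angles; "qd": joint speeds; "effort": joint torques, N m; "eef_pos": TCP position; "eef_rot": TCP orientation; "wrist_force": force on the tool from outside, world axes, zero at the start; "moment": the same for the moment, N m; "finger_gap": finger opening in mm.
Only numpy, scipy, OpenCV 4.12 (cv2) and the standard library are available. Lean on these libraries where they do the work, as an engineer would, in place of code of your own. Each camera call takes 0.05 s, during which the arm holds its last target. There are 200 camera calls.

TASK

Raise the hood of the UV examination box until its catch holds it open, and lay every exhibit that lies on the brown paper (three or four of: screwdriver, chisel, pocket knife, padlock, spanner) on the perforated floor inside. Then take the hood off its catch and let it down slowly by its handle until it is fully shut, never letting the spring slam it, and only then click the lamp's pointer knob round to the station with four pips. Leave the marker tents, the photo scale and the dusting brush where they are.

Things in the scene. Friction and masses are not known exactly. Their poses are not given: they have to be found in the camera images.
- exam_box: White low UV examination box fixed to the bench, 210 mm deep (x), 320 mm wide (y), under a hinged hood. Origin: centre of its underside on the bench; x points from the front (robot's side) to the hinge, y to its left, z up. Walls 6 mm, rim 75 mm and floor 12 mm above the bench, clear inside 198 x 308 mm. On its right (y -160 to -310 mm) the white lamp housing, 70 mm high.
- tray (a point): Centre of the perforated floor inside the box, on the floor's surface (12 mm above the bench); axes as the box.
- lid_hinge (a point): Middle of the hood's hinge line: rear edge of the box at rim height (75 mm), line along the box's y. Beside it on the right (box x 105, y -175 mm) stands the steel bracket of the hold-open catch, 170 mm high.
- lid (a joint): Hood with amber window, 210 x 320 x 36 mm, 0.45 kg: 0 shut, grows opening upward, stop 1.52 rad. Strong closing spring (0.3 N m shut, 0.9 open, plus weight): let go, it slams. At 1.2 to 1.35 rad its side pin clicks past a sprung roller (about 9 N up at the handle); then it stays open by itself at about 1.42. About 3 N at the handle towards closing takes it off the catch, then the spring pulls.
- lid_handle (a point): Middle of the hood's handle: a black round bar, 12 mm thick, 110 mm free length between its two arms, along the box's y, standing 45 mm clear of the hood's front edge; 255 mm from the hinge line and 18 mm above the hinge's height when shut (93 mm above the bench), about 0.32 m up when open.
- wheel (a joint): Lamp's click wheel: pointer knob on an eight-lobed star wheel with sprung roller pawl. Grows clockwise from above, rad. Stations 45 degrees apart, marked by raised pips as on dice: one pip at 0, two 0.785, three 1.571, four 2.356, five 3.142, six 3.927; stops just beyond. Let go, it settles in the nearest. About 0.2 N m to pass a lobe. Starts at station one or two.
- knob_grip (a point): On the wheel's axis, middle of the knob's bar grip: black bar 62 mm long, 14 mm thick, 32 mm high (its top 122 mm, its middle 106 mm above the bench). Its x axis turns with the wheel and is the box's x when the wheel reads 0.
- knob_pointer (a point): White tip at the pointing end of the knob's bar, 36 mm from the axis. At the four-pip station the pointer points, in the box's frame, 157.5 degrees from +x towards +y, that is nearly straight to the robot's side and a little to its left.
- pawl (a joint): Sprung pawl arm of the click wheel: -0.03 to 0 when its roller is seated between two lobes, about 0.18 rad on top of a lobe.
- screwdriver: Exhibit: screwdriver, 148 mm over all: black handle 85 x 28 x 28 mm, thin steel blade towards +x. It lies flat; the body's origin is under the middle of its grip, on its underside; x along its length, z up.
- chisel: Exhibit: cold chisel, dark steel bar 18 x 18 mm, 130 mm long, cutting end 26 mm wide towards -x. It lies flat; the body's origin is under the middle of its grip, on its underside; x along its length, z up.
- knife: Exhibit: closed pocket knife, dark wood with brass ends, 112 x 26 x 20 mm. It lies flat; the body's origin is under the middle of its grip, on its underside; x along its length, z up.
- padlock: Exhibit: brass padlock, body 50 mm (x) x 52 mm (y) x 26 mm thick, steel shackle reaching to x = 62 mm. It lies flat; origin under the middle of its brass body, on its underside; z up. Grasp across y.
- spanner: Exhibit: double open-ended steel spanner, 148 mm long, 11 mm thick, shank 16 mm wide, jaws 32 mm wide. It lies flat; the body's origin is under the middle of its grip, on its underside; x along its length, z up.
- tent_a: Bystander: white folded marker tent, about 55 mm high, on the robot's side of the exhibits. Origin under its middle.
- tent_b: Bystander: white folded marker tent beyond the exhibits.
- photo_scale: Bystander: flat white L-shaped photo scale, 100 x 100 x 6 mm, on the paper's left.
- dusting_brush: Bystander: dusting brush lying in front of the lamp housing.
Mind the look-alikes: they are no part of the job. What is shaped like the chisel but blue or orange is not meant.

How it is judged (in metres and radians):
On the way, in this order (a step that is already met when the one before it is completed fails the run):
1. the hood stands open on its catch with nobody holding it (value of joint lid above 1.34 rad and contact force between each of the arm, the fingers and lid below 0.2 N), for 0.3 s.
2. every exhibit lies on the floor inside the box, let go, the hood still open (x of screwdriver in the frame of exam_box between -0.095 and 0.095 m and y of screwdriver in the frame of exam_box between -0.15 and 0.15 m and z of each of screwdriver, chisel, knife, padlock, spanner in the frame of exam_box below 0.04 m and x of chisel in the frame of exam_box between -0.095 and 0.095 m and y of chisel in the frame of exam_box between -0.15 and 0.15 m and x of knife in the frame of exam_box between -0.095 and 0.095 m and y of knife in the frame of exam_box between -0.15 and 0.15 m and x of padlock in the frame of exam_box between -0.095 and 0.095 m and y of padlock in the frame of exam_box between -0.15 and 0.15 m and x of spanner in the frame of exam_box between -0.095 and 0.095 m and y of spanner in the frame of exam_box between -0.15 and 0.15 m and linear speed of each of screwdriver, chisel, knife, padlock, spanner below 0.03 m/s and contact force between the fingers and screwdriver below 0.2 N and contact force between the fingers and chisel below 0.2 N and contact force between the fingers and knife below 0.2 N and contact force between the fingers and padlock below 0.2 N and contact force between the fingers and spanner below 0.2 N and value of joint lid above 1.3 rad), for 0.3 s.
3. the hood is fully shut (value of joint lid below 0.03 rad), for 0.3 s.
4. the knob points to the four-pip station with the pawl seated (value of joint wheel between 2.236 and 2.476 rad and value of joint pawl below 0.06 rad and value of joint lid below 0.03 rad), for 0.3 s.
At the end, for the whole second after the job is handed in: Every exhibit present lies inside the box (its origin within 95 mm of the box's middle in x, 150 mm in y, under 40 mm above the bench) and is at rest, the hood is shut (within 0.03 rad), and the knob rests at the four-pip station (2.356 rad, within 0.12) with the pawl seated and nobody touching it (all of step 4 and x of screwdriver in the frame of exam_box between -0.095 and 0.095 m and y of screwdriver in the frame of exam_box between -0.15 and 0.15 m and z of each of screwdriver, chisel, knife, padlock, spanner in the frame of exam_box below 0.04 m and x of chisel in the frame of exam_box between -0.095 and 0.095 m and y of chisel in the frame of exam_box between -0.15 and 0.15 m and x of knife in the frame of exam_box between -0.095 and 0.095 m and y of knife in the frame of exam_box between -0.15 and 0.15 m and x of padlock in the frame of exam_box between -0.095 and 0.095 m and y of padlock in the frame of exam_box between -0.15 and 0.15 m and x of spanner in the frame of exam_box between -0.095 and 0.095 m and y of spanner in the frame of exam_box between -0.15 and 0.15 m and linear speed of each of screwdriver, chisel, knife, padlock, spanner below 0.03 m/s and contact force between the fingers and wheel below 0.2 N).
It fails at once if the hood slams: it falls faster than 2.5 rad/s (about 0.6 m/s at the handle) (velocity of joint lid below -2.5 rad/s).
It fails at once if a bystander is pushed more than 5 cm from its place (distance of any of tent_a, tent_b, photo_scale, dusting_brush from where it was at the start of the episode above 0.05 m).
Of screwdriver, chisel, knife, padlock, spanner only 3 to 4 are there at a start; the rules pass over those that are not, and their reading is None.
At some moment in a run one of screwdriver, chisel, knife, padlock, spanner may be knocked a few centimetres aside while the robot is not near it.
It also fails if it takes over 210 s, if anything falls off the work surface, if the arm or the gripper's body presses on something with over 40 N, if the wrist force passes 120 N, or if a joint passes its speed limit or range.

## Working session

There is one attempt and no reset: what is moved stays moved. The work goes in short steps, Python scripts to look and compute and a shell command to move; the robot and the scene stay as the last step left them, time stands still between calls to the robot, and variables do not carry over. Pictures are saved under pics/ and viewed, about 12 in all and at most 16, crops included, and the job is handed in when it is done.

```bash
mkdir -p pics; ls; cat > h.py <<'E'
import numpy as np, cv2, json
from cell import manip
def shot(name,fn=None,crop=None,scale=1):
    p=manip.camera(name)
    if fn: save(p,fn,crop,scale)
    return p
def save(p,fn,crop=None,scale=1):
    im=p["pixels"][:,:,::-1]
    if crop: im=im[crop[1]:crop[3],crop[0]:crop[2]]
    if scale!=1: im=cv2.resize(im,None,fx=scale,fy=scale,interpolation=cv2.INTER_CUBIC)
    cv2.imwrite("pics/"+fn,im)
def proj(p,X):
    X=np.atleast_2d(X); E=np.array(p["extrinsics"]); c=X@E[:3,:3].T+E[:3,3]
    s=c[:,:2]/c[:,2:]; r2=(s**2).sum(1,keepdims=True); s=s*(1+p["k1"]*r2)
    return s*[p["fx"],p["fy"]]+[p["cx"],p["cy"]]
def back(p,uv,z):
    uv=np.atleast_2d(uv).astype(float); d=(uv-[p["cx"],p["cy"]])/[p["fx"],p["fy"]]; s=d.copy()
    for _ in range(20): s=d/(1+p["k1"]*(s**2).sum(1,keepdims=True))
    E=np.array(p["extrinsics"]); R=E[:3,:3]; o=-R.T@E[:3,3]
    D=np.c_[s,np.ones(len(s))]@R
    return o+D*((z-o[2])/D[:,2:])
E
cat > look.py <<'E'
from h import *
T=shot("top","t0.png"); S=shot("side","s0.png")
for n in "exam_box lid lid_handle wheel knob_grip knob_pointer screwdriver chisel knife padlock spanner tent_a photo_scale dusting_brush".split():
    for p,c in((T,"T"),(S,"S")):
        print(n,c,[(round(d["conf"],2),np.round(d["location"]).tolist()) for d in manip.search_frame(p,n)][:4])
print(np.round(-np.array(T["extrinsics"])[:3,:3].T@np.array(T["extrinsics"])[:3,3]),np.round(-np.array(S["extrinsics"])[:3,:3].T@np.array(S["extrinsics"])[:3,3]))
print(manip.read_state())
E
python3 look.py
```

```text
pics
exam_box T [(0.7, [575.0, -115.0, 112.0])]
exam_box S [(0.92, [557.0, -46.0, 106.0])]
lid T [(0.95, [566.0, -53.0, 109.0]), (0.45, [607.0, 240.0, 24.0])]
lid S [(0.69, [563.0, -30.0, 108.0])]
lid_handle T [(0.68, [572.0, -55.0, 111.0])]
lid_handle S [(0.87, [559.0, -30.0, 110.0])]
wheel T [(0.79, [568.0, -291.0, 79.0]), (0.74, [324.0, 284.0, 30.0]), (0.15, [570.0, -53.0, 109.0])]
wheel S [(0.67, [564.0, -282.0, 98.0])]
knob_grip T [(0.55, [564.0, -293.0, 87.0])]
knob_grip S [(0.76, [566.0, -277.0, 96.0]), (0.23, [563.0, -30.0, 113.0])]
knob_pointer T [(0.57, [567.0, -287.0, 82.0])]
knob_pointer S [(0.56, [566.0, -279.0, 93.0])]
screwdriver T [(0.56, [430.0, 413.0, 30.0]), (0.35, [608.0, -280.0, 89.0])]
screwdriver S [(0.54, [432.0, 423.0, 24.0])]
chisel T [(0.81, [185.0, 362.0, 15.0]), (0.78, [420.0, 330.0, 18.0]), (0.74, [569.0, -289.0, 81.0]), (0.61, [441.0, 618.0, 14.0])]
chisel S [(0.77, [426.0, 622.0, 22.0]), (0.69, [426.0, 336.0, 15.0]), (0.55, [182.0, 370.0, 18.0]), (0.45, [724.0, 240.0, 31.0])]
knife T []
knife S [(0.64, [445.0, 241.0, 19.0])]
padlock T [(0.56, [610.0, 2
[... 432 characters left out ...]

[ 274.  138. 1381.] [-135.  982. 1132.]
{'clock': 1.5, 'joints': array([-1.35560605e+00,  2.99884825e-01,  1.52098819e+00,  2.23341856e-05,
        1.32072678e+00, -6.66376154e-02]), 'qd': array([ 0.00024978,  0.00200195,  0.00067958,  0.00049048, -0.00100912,
       -0.00136298]), 'effort': array([-7.21391061e-04, -5.31658030e+01, -3.52914548e+01,  7.08563556e-02,
        2.12796265e-02, -8.20628685e-06]), 'eef_pos': array([ 152.94204081, -528.29551916,  205.45890912]), 'eef_rot': array([-3.14158696e+00, -2.20672362e-05,  2.81822364e-01]), 'wrist_force': array([-0.08635445,  0.43879391, -0.64480867]), 'moment': array([-0.02092578,  0.05886337, -0.00236421]), 'finger_gap': 94.0380994647856}
```

View pics/t0.png

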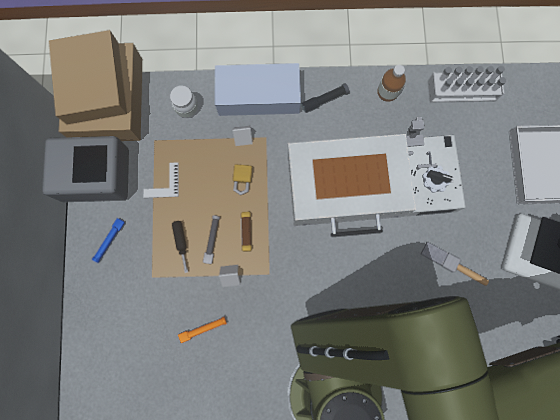

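View pics/s0.png

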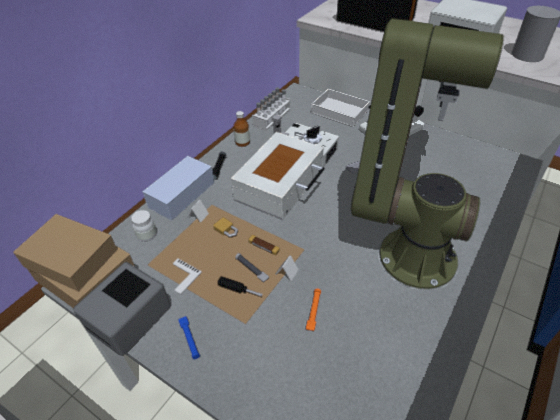

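The top view shows four exhibits on the paper: screwdriver (180,240), chisel (211,238), knife (246,231) and padlock (242,178). There is no spanner. The blue and orange bars are look-alikes, and the hood handle is at (357,228). Next I get the poses.

```bash
cat > pose.py <<'E'
from h import *
T=shot("top"); S=shot("side")
def quad(m,p,z):
    ys,xs=np.nonzero(m); W=back(p,np.c_[xs,ys],z)[:,:2].astype(np.float32)
    (c,wh,a)=cv2.minAreaRect(W); 
    if wh[0]<wh[1]: wh=wh[::-1]; a+=90
    return np.round(c,1),np.round(wh,1),round((a+90)%180-90,1),np.round(W.mean(0),1)
zs=dict(lid=111,screwdriver=14,chisel=9,knife=10,padlock=13,lid_handle=93,dusting_brush=10,wheel=75,knob_grip=120)
for n,z in zs.items():
    for p,c in((T,"T"),(S,"S")):
        for d in manip.masks_of(p,n)[:4]:
            m=d["mask"]
            if m.sum()>20: print(n,c,round(d["conf"],2),m.sum(),*quad(m,p,z))
a=T["pixels"][95:225,385:475,::-1]
b=S["pixels"][110:220,250:360,::-1]
cv2.imwrite("pics/z1.png",np.hstack([cv2.resize(a,(400,577),interpolation=2),cv2.resize(b,(400,577),interpolation=2)]))
E
python3 pose.py
```

```text
lid T 0.7 9820 [554.1 -62.4] [336.9 263.5] -86.6 [571.7 -56.7]
lid S 0.61 3911 [548.1 -41.5] [356.6 266.6] -87.1 [560.9 -29. ]
screwdriver T 0.86 376 [417.  415.2] [140.9  30.9] 9.7 [432.8 417.1]
screwdriver S 0.56 332 [414.1 415.9] [148.6  37.8] 11.3 [432.7 419.5]
chisel T 0.57 318 [432.6 331.7] [134.6  25.8] -7.0 [425.1 330.2]
chisel T 0.57 363 [184.6 356.3] [136.7  26.5] -71.9 [184.6 363.1]
chisel T 0.56 383 [437.1 623.7] [133.7  25.2] -31.0 [436.4 624.3]
chisel S 0.85 327 [186.7 355.1] [142.8  25.6] -69.0 [185.1 357.8]
chisel S 0.75 229 [ 630.2 -398.6] [118.4  73.9] -58.2 [ 624.9 -393.7]
chisel S 0.71 237 [433.9 327.9] [139.1  26.6] -13.2 [429.9 330.1]
chisel S 0.52 259 [432.4 621.8] [134.9  20.2] -30.9 [432.1 622.7]
knife T 0.86 382 [452.4 233.6] [111.7  28. ] 1.5 [452.  233.6]
knife T 0.5 327 [734.7 239.4] [58.7 50.2] 5.5 [734.6 239.5]
knife S 0.51 262 [452.9 233.4] [116.6  36.2] -1.5 [453.9 233.1]
padlock T 0.85 414 [602.3 240.6] [85.4 51.7] -1.6 [608.9 241.5]
padlock T 0.4 363 [415.3 413.4] [143.5  29.2] 11.7 [431.  417.2]
padlock S 0.75 243 [606.6 242.5] [88.6 58.8] -16.7 [613.3 240.5]
lid_handle T 0.57 9886 [558.5 -67.9] [341.5 272.6] -86.7 [575.7 -59.8]
lid_handle S 0.91 4020 [558.6 -61.6] [363.5 274.7] -87.1 [571.4 -47.6]
lid_handle S 0.33 6115 [582.7 -83.8] [537.6 314.9] -82.5 [557.7 -60.2]
dusting_brush T 0.56 730 [ 343.7 -352.4] [196.4  41. ] 61.4 [ 350.  -337.1]
dusting_brush T 0.37 333 [736.4 239.3] [60.3 50.8] 3.6 [735.9 239. ]
dusting_brush S 0.58 89 [ 383.6 -283.8] [59.1 43.4] -63.8 [ 380.8 -283.9]
wheel T 0.8 581 [ 573.7 -299.1] [76.  73.8] 46.6 [ 575.  -300.1]
wheel S 0.77 237 [ 586.2 -311.4] [115.7  74.4] -52.0 [ 579.9 -309.8]
knob_grip T 0.58 539 [ 563.7 -283.4] [71.2 67.4] -44.2 [ 563.7 -285. ]
knob_grip S 0.77 209 [ 555.2 -253.3] [104.9  65.8] -53.6 [ 550.9 -253.7]
```

View pics/z1.png

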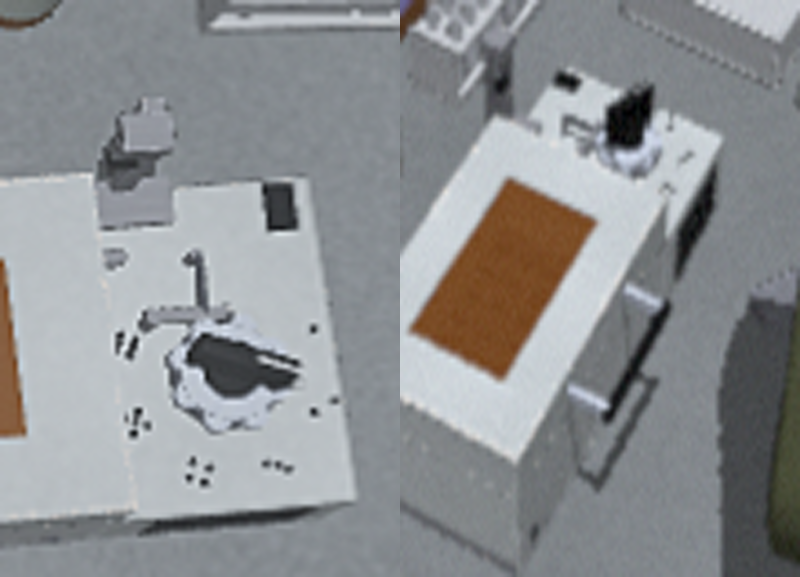

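Pointer tip at crop (290,365): it points right and slightly down towards the two pips, so the wheel is at station two and needs 90° clockwise. Next I fit the box pose to the image edges in both views.

```bash
cat > fit.py <<'E'
from h import *
from scipy.optimize import minimize
P=[shot("top"),shot("side")]
DT=[cv2.distanceTransform(255-cv2.Canny(cv2.GaussianBlur(p["pixels"],(3,3),0),40,110),cv2.DIST_L2,5) for p in P]
segs=[]
def L(a,b): segs.append((np.array(a,float),np.array(b,float)))
def rect(x0,x1,y0,y1,z):
    c=[(x0,y0,z),(x1,y0,z),(x1,y1,z),(x0,y1,z)]
    return c
c=rect(-105,105,-160,160,111)
L(c[0],c[1]);L(c[1],c[2]);L(c[2],c[3]);L(c[3],c[0])
L((105,-200,70),(105,-310,70));L((105,-310,70),(-105,-310,70));L((-105,-310,70),(-105,-165,70))
L((-150,-55,99),(-150,55,99)); 
def pts(v):
    Q=np.vstack([a+(b-a)*np.linspace(.03,.97,60)[:,None] for a,b in segs])
    a=np.radians(v[2]);R=np.array([[np.cos(a),-np.sin(a),0],[np.sin(a),np.cos(a),0],[0,0,1]])
    return Q@R.T+[v[0],v[1],0]
def cost(v):
    s=0
    for p,d in zip(P,DT):
        u=proj(p,pts(v)).astype(np.float32)
        s+=np.minimum(cv2.remap(d,u[None,:,0],u[None,:,1],1,borderValue=9),6).mean()
    return s
best=min((minimize(cost,[x,y,3.4],method="Nelder-Mead",options=dict(initial_simplex=[[x,y,3.4],[x+6,y,3.4],[x,y+6,3.4],[x,y,5]])) for x in(565,577,588) for y in(-70,-58,-46)),key=lambda r:r.fun)
v=best.x; print(v,best.fun)
im=P[0]["pixels"][:,:,::-1].copy()
big=cv2.resize(im,None,fx=4,fy=4,interpolation=2)
for q in proj(P[0],pts(v)): cv2.circle(big,(int(q[0]*4+2),int(q[1]*4+2)),1,(0,0,255),-1)
cv2.imwrite("pics/f.png",big[480:980,1120:1900])
a=np.radians(v[2]);R=np.array([[np.cos(a),-np.sin(a)],[np.sin(a),np.cos(a)]])
for n,b in dict(handle=(-150,0),hinge=(105,0),tray=(0,0)).items(): print(n,R@b+v[:2])
t=proj(P[0],[[575,-299,75]]);print(t)
# knob bar: pixels of crop
for q in [(190,348),(300,372)]:
    print(back(P[0],[385+q[0]/400*90,95+q[1]/577*130],122))
E
python3 fit.py
```

```text
[580.16181601 -56.98531605   2.90954119] 1.4053430557250977
handle [430.35517826 -64.59920375]
hinge [685.02646243 -51.65559466]
tray [580.16181601 -56.98531605]
[[436.75928076 178.67907098]]
[[ 579.12948574 -260.39820134  122.        ]]
[[ 562.7011189  -325.32172669  122.        ]]
```

View pics/f.png

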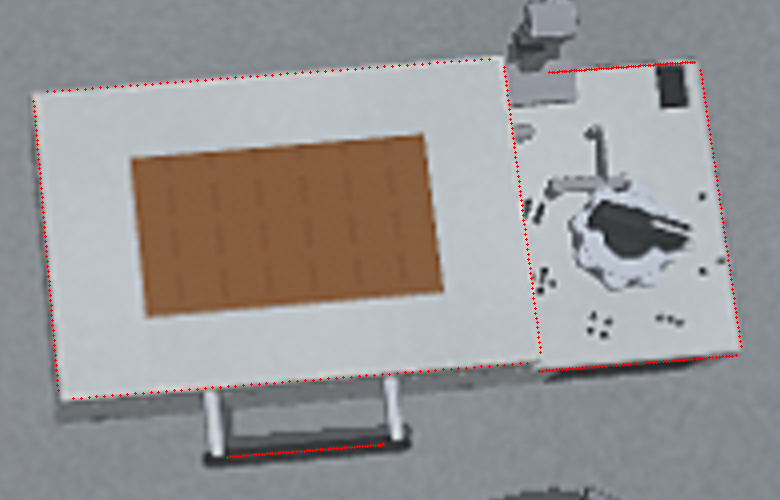

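The fit matches the picture to about a pixel: box at (580,-57) with yaw 2.9°, handle at (430,-65,93). Now moving above the handle.

```bash
python3 -m crank '[{"offset":[0.017,0.029,0.0],"spin":5},{"offset":[0.035,0.058,0.0],"spin":10},{"offset":[0.052,0.087,0.0],"spin":15},{"offset":[0.069,0.116,0.0],"spin":20},{"offset":[0.087,0.145,0.0],"spin":25},{"offset":[0.104,0.174,0.0],"spin":30},{"offset":[0.121,0.203,0.0],"spin":35},{"offset":[0.138,0.231,0.0],"spin":40}]' 0.45 40
python3 -m crank '[{"offset":[0.017,0.029,0.0],"spin":5},{"offset":[0.035,0.058,0.0],"spin":10},{"offset":[0.052,0.087,0.0],"spin":15},{"offset":[0.069,0.116,0.0],"spin":20},{"offset":[0.087,0.145,0.0],"spin":25},{"offset":[0.104,0.174,0.0],"spin":30},{"offset":[0.121,0.203,0.0],"spin":35},{"offset":[0.138,0.231,0.0],"spin":37}]'
```

```text
clock: 3.27
eef_pos: [291.4, -295.8, 205.6]
eef_rot: [3.141, 0.0, 0.984]
wrist_force: [0.5, 0.2, 0.9]
finger_gap: 44.6
clock: 3.93
eef_pos: [430.0, -63.0, 205.8]
eef_rot: [3.141, 0.0, 1.635]
wrist_force: [0.9, -0.7, -0.0]
finger_gap: 42.5
```

```bash
python3 -m crank '[{"offset":[0,-0.001,-0.025],"spin":0},{"offset":[0,-0.001,-0.05],"spin":0},{"offset":[0,-0.001,-0.075],"spin":-0.5},{"offset":[0,-0.001,-0.095],"spin":-0.5},{"offset":[0,-0.001,-0.11],"spin":-0.5},{"offset":[0,-0.001,-0.122],"spin":-0.5},{"offset":[0,-0.001,-0.131],"spin":-0.5},{"offset":[0,-0.001,-0.131],"spin":-0.5}]' 0.45
python3 - <<'E'
from h import *
p=shot("side","s1.png",(230,130,390,250),5)
E
```

```text
clock: 4.6
eef_pos: [429.3, -63.9, 73.5]
eef_rot: [-3.14, -0.0, 1.626]
wrist_force: [0.1, 0.5, -0.6]
finger_gap: 42.7
```

View pics/s1.png

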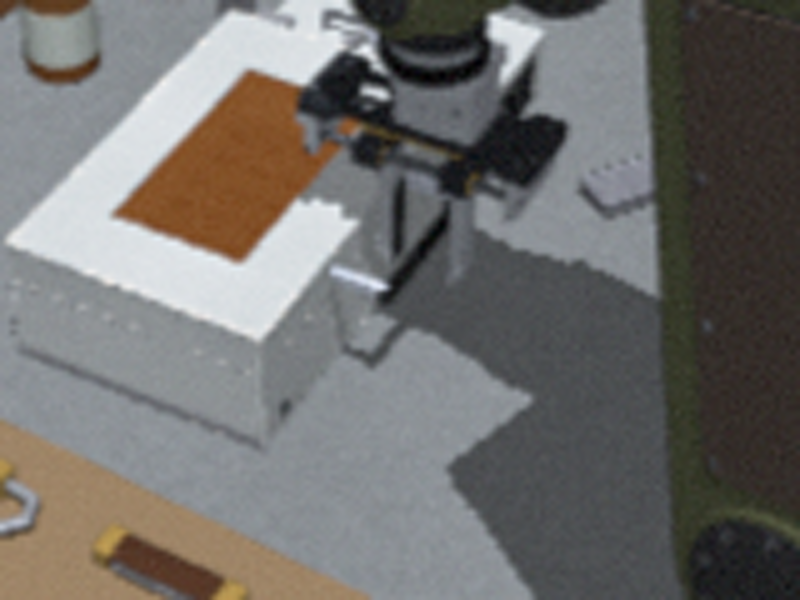

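Both fingers straddle the bar, with the fingers at about (400–460, 200–270) in the crop. Closing and lifting along the arc.

```bash
python3 -m crank '[{"offset":[0,0,0],"spin":0},{"offset":[0,0,0],"spin":0},{"offset":[0,0,0],"spin":0},{"offset":[0,0,0],"spin":0},{"offset":[0,0,0],"spin":0},{"offset":[0,0,0],"spin":0},{"offset":[0,0,0],"spin":0},{"offset":[0,0,0],"spin":0}]' 0 40
python3 -m crank '[{"offset":[0.0026,0.0001,0.0222],"spin":0},{"offset":[0.007,0.0004,0.044],"spin":0},{"offset":[0.0134,0.0007,0.0654],"spin":0},{"offset":[0.0216,0.0011,0.0861],"spin":0},{"offset":[0.0316,0.0016,0.1062],"spin":0},{"offset":[0.0432,0.0022,0.1251],"spin":0},{"offset":[0.0565,0.0029,0.143],"spin":0},{"offset":[0.0713,0.0036,0.1597],"spin":0}]'
```

```text
clock: 5.32
eef_pos: [429.3, -64.0, 74.5]
eef_rot: [-3.141, -0.0, 1.626]
wrist_force: [-5.4, -1.4, 1.1]
finger_gap: 10.7
clock: 5.98
eef_pos: [498.4, -60.2, 235.7]
eef_rot: [-3.134, -0.001, 1.626]
wrist_force: [-24.0, 1.9, 15.0]
finger_gap: 11.1
```

```bash
python3 -m crank '[{"offset":[0.0162,0.0008,0.0153],"spin":0},{"offset":[0.0336,0.0017,0.0292],"spin":0},{"offset":[0.0522,0.0026,0.0415],"spin":0},{"offset":[0.0718,0.0036,0.0521],"spin":0},{"offset":[0.0923,0.0047,0.061],"spin":0},{"offset":[0.1134,0.0057,0.0681],"spin":0},{"offset":[0.1351,0.0068,0.0732],"spin":0},{"offset":[0.1571,0.008,0.0765],"spin":0}]'
python3 -m crank '[{"offset":[0.005,0.0002,0.0005],"spin":0},{"offset":[0.01,0.0005,0.001],"spin":0},{"offset":[0.015,0.0007,0.001],"spin":0},{"offset":[0.018,0.0009,0.001],"spin":0},{"offset":[0.018,0.0009,0.001],"spin":0},{"offset":[0.018,0.0009,0.001],"spin":0},{"offset":[0.018,0.0009,0.001],"spin":0},{"offset":[0.018,0.0009,0.001],"spin":0}]'
```

```text
clock: 6.65
eef_pos: [656.3, -52.1, 314.2]
eef_rot: [-3.136, -0.001, 1.626]
wrist_force: [-1.2, -0.6, 6.0]
finger_gap: 10.8
clock: 7.32
eef_pos: [673.8, -50.9, 315.2]
eef_rot: [-3.135, -0.001, 1.627]
wrist_force: [-4.3, 2.4, 0.4]
finger_gap: 10.4
```

```bash
python3 -m crank '[{"offset":[-0.003,0,0],"spin":0},{"offset":[-0.006,0,0],"spin":0},{"offset":[-0.006,0,0],"spin":0},{"offset":[-0.006,0,0],"spin":0},{"offset":[-0.006,0,0],"spin":0},{"offset":[-0.006,0,0],"spin":0},{"offset":[-0.006,0,0],"spin":0},{"offset":[-0.006,0,0],"spin":0}]'
python3 -m crank '[{"offset":[0,0,0],"spin":0},{"offset":[0,0,0],"spin":0},{"offset":[0,0,0],"spin":0},{"offset":[0,0,0],"spin":0},{"offset":[0,0,0],"spin":0},{"offset":[0,0,0],"spin":0},{"offset":[0,0,0],"spin":0},{"offset":[0,0,0],"spin":0}]' 0.4
python3 -m crank '[{"offset":[0,0,0.02],"spin":0},{"offset":[0,0,0.05],"spin":0},{"offset":[0,0,0.09],"spin":0},{"offset":[-0.03,0.03,0.09],"spin":-7},{"offset":[-0.05,0.06,0.09],"spin":-14},{"offset":[-0.07,0.095,0.09],"spin":-21},{"offset":[-0.09,0.13,0.09],"spin":-28},{"offset":[-0.11,0.165,0.09],"spin":-35}]'
python3 - <<'E'
from h import *
p=shot("side","s2.png",(180,60,400,280),2.7)
E
```

```text
clock: 7.98
eef_pos: [667.8, -51.1, 315.0]
eef_rot: [-3.135, -0.001, 1.626]
wrist_force: [-3.5, -2.5, -4.0]
finger_gap: 10.9
clock: 8.65
eef_pos: [667.8, -51.1, 315.0]
eef_rot: [-3.135, -0.001, 1.627]
wrist_force: [0.4, 0.4, -1.2]
finger_gap: 37.7
clock: 9.32
eef_pos: [556.9, 114.8, 405.1]
eef_rot: [-3.135, -0.001, 1.011]
wrist_force: [0.9, 0.4, 0.3]
finger_gap: 37.6
```

View pics/s2.png

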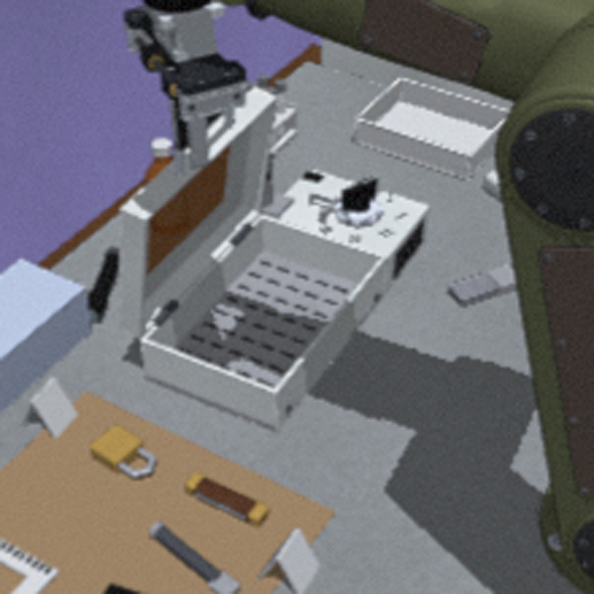

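The hood stands open on its catch with nobody holding it; the perforated floor is free around (270,310) in the crop. Going to the padlock and rechecking the object positions.

```bash
cat > objs.py <<'E'
import sys
from h import *
from pose0 import quad
zs=dict(screwdriver=14,chisel=9,knife=10,padlock=13)
T=shot("top");S=shot("side")
for n in sys.argv[1:]:
    for p,c in((T,"T"),(S,"S")):
        for d in manip.masks_of(p,n)[:3]:
            m=d["mask"]
            if m.sum()>20: print(n,c,round(d["conf"],2),m.sum(),*quad(m,p,zs[n]))
E
(echo "from h import *"; sed -n '/^def quad/,/return/p' pose.py) > pose0.py
python3 -m crank '[{"offset":[0.008,0.016,-0.03],"spin":-7},{"offset":[0.016,0.032,-0.06],"spin":-14},{"offset":[0.024,0.048,-0.09],"spin":-21},{"offset":[0.032,0.064,-0.12],"spin":-28},{"offset":[0.04,0.08,-0.15],"spin":-35},{"offset":[0.048,0.096,-0.18],"spin":-42},{"offset":[0.056,0.112,-0.21],"spin":-49},{"offset":[0.063,0.126,-0.24],"spin":-56}]' 0.85 30
python3 objs.py padlock knife chisel screwdriver
```

```text
clock: 10.03
eef_pos: [617.7, 246.9, 164.8]
eef_rot: [-3.135, -0.003, 0.015]
wrist_force: [0.6, -0.1, 0.4]
finger_gap: 79.4
padlock T 0.63 17233 [ 636.8 -138.9] [496.8 322.8] -86.4 [ 629.  -131.3]
padlock S 0.52 200 [614.8 240.6] [62.2 61. ] -0.6 [616.1 241. ]
knife S 0.83 259 [451.3 233.4] [114.3  34.4] -0.2 [450.3 232.8]
chisel T 0.77 319 [442.8 623.7] [128.3  27.7] -36.0 [447.9 617.4]
chisel T 0.72 321 [432.6 331.4] [135.3  25.9] -7.8 [424.8 330.5]
chisel S 0.77 280 [187. 355.] [142.2  24.3] -68.2 [183.8 361.4]
chisel S 0.72 281 [434.3 329.2] [143.4  27.8] -11.2 [431.8 329.8]
chisel S 0.71 327 [434.7 621.7] [135.8  25.5] -32.1 [435.2 620.6]
screwdriver T 0.89 342 [416.5 413.9] [145.   30.9] 11.5 [439.7 419.1]
screwdriver S 0.63 293 [438.1 422.2] [103.6  38.8] 7.6 [441.2 421. ]
```

```bash
python3 -m crank '[{"offset":[0.001,-0.003,-0.03],"spin":0},{"offset":[0.001,-0.006,-0.06],"spin":-1},{"offset":[0.001,-0.006,-0.09],"spin":-1},{"offset":[0.001,-0.006,-0.115],"spin":-1},{"offset":[0.001,-0.006,-0.135],"spin":-1},{"offset":[0.001,-0.006,-0.15],"spin":-1},{"offset":[0.001,-0.006,-0.159],"spin":-1},{"offset":[0.001,-0.006,-0.159],"spin":-1}]'
python3 -m crank '[{"offset":[0,0,0],"spin":0},{"offset":[0,0,0],"spin":0},{"offset":[0,0,0],"spin":0},{"offset":[0,0,0],"spin":0},{"offset":[0,0,0],"spin":0},{"offset":[0,0,0],"spin":0},{"offset":[0,0,0],"spin":0},{"offset":[0,0,0],"spin":0}]' 0 30
```

```text
clock: 11.2
eef_pos: [618.1, 239.1, 7.5]
eef_rot: [-3.135, -0.003, 0.004]
wrist_force: [-0.2, -0.4, -0.1]
finger_gap: 80.0
clock: 11.87
eef_pos: [618.5, 239.3, 8.4]
eef_rot: [-3.135, -0.004, 0.004]
wrist_force: [-1.9, 0.2, 5.6]
finger_gap: 52.8
```

```bash
python3 -m crank '[{"offset":[0,0,0.03],"spin":0},{"offset":[-0.01,0,0.065],"spin":0},{"offset":[-0.025,0,0.1],"spin":1},{"offset":[-0.038,-0.01,0.13],"spin":2},{"offset":[-0.038,-0.045,0.135],"spin":3},{"offset":[-0.038,-0.08,0.135],"spin":3},{"offset":[-0.038,-0.115,0.135],"spin":3},{"offset":[-0.038,-0.15,0.135],"spin":3}]'
python3 -m crank '[{"offset":[0,-0.02,0],"spin":0},{"offset":[0,-0.041,0],"spin":0},{"offset":[0,-0.041,-0.03],"spin":0},{"offset":[0,-0.041,-0.06],"spin":0},{"offset":[0,-0.041,-0.085],"spin":0},{"offset":[0,-0.041,-0.105],"spin":0},{"offset":[0,-0.041,-0.118],"spin":0},{"offset":[0,-0.041,-0.121],"spin":0}]'
```

```text
clock: 12.53
eef_pos: [580.0, 87.9, 143.4]
eef_rot: [-3.135, -0.004, 0.057]
wrist_force: [-0.2, -0.9, -2.5]
finger_gap: 53.2
clock: 13.2
eef_pos: [579.0, 46.9, 20.4]
eef_rot: [-3.135, -0.001, 0.057]
wrist_force: [-0.3, 0.9, -2.5]
finger_gap: 53.1
```

```bash
python3 -m crank '[{"offset":[0,0,0],"spin":0},{"offset":[0,0,0],"spin":0},{"offset":[0,0,0],"spin":0},{"offset":[0,0,0],"spin":0},{"offset":[0,0,0.03],"spin":0},{"offset":[0,0,0.065],"spin":0},{"offset":[0,0,0.1],"spin":0},{"offset":[0,0,0.13],"spin":0}]' 0.73 30
python3 -m crank '[{"offset":[-0.02,0.02,0],"spin":0},{"offset":[-0.04,0.05,0],"spin":-1},{"offset":[-0.06,0.08,0],"spin":-2},{"offset":[-0.08,0.11,0],"spin":-3},{"offset":[-0.1,0.14,0],"spin":-3},{"offset":[-0.12,0.17,-0.01],"spin":-3},{"offset":[-0.127,0.186,-0.03],"spin":-3},{"offset":[-0.127,0.186,-0.05],"spin":-3}]' 0.6
python3 objs.py knife padlock
```

```text
clock: 13.87
eef_pos: [579.3, 46.9, 153.7]
eef_rot: [-3.135, -0.003, 0.057]
wrist_force: [0.7, 0.1, 0.5]
finger_gap: 68.4
clock: 14.53
eef_pos: [451.3, 235.9, 104.7]
eef_rot: [-3.133, -0.006, 0.008]
wrist_force: [-0.3, 0.4, -0.4]
finger_gap: 56.4
knife T 0.38 509 [568.2  46.3] [90.8 57.4] -2.0 [572.   46.9]
knife S 0.6 258 [451.3 231.4] [114.4  34. ] 0.3 [449.7 232.7]
padlock T 0.9 425 [566.1  46.8] [87.6 51.7] -2.4 [573.3  47. ]
padlock T 0.21 16713 [ 637.1 -139.4] [493.2 317.8] -86.7 [ 628.7 -133.8]
```

```bash
python3 -m crank '[{"offset":[0,-0.003,-0.03],"spin":0},{"offset":[0,-0.003,-0.06],"spin":0},{"offset":[0,-0.003,-0.085],"spin":0},{"offset":[0,-0.003,-0.098],"spin":0},{"offset":[0,-0.003,-0.1],"spin":0},{"offset":[0,-0.003,-0.1],"spin":0},{"offset":[0,-0.003,-0.1],"spin":0},{"offset":[0,-0.003,-0.1],"spin":0}]'
python3 -m crank '[{"offset":[0,0,0],"spin":0},{"offset":[0,0,0],"spin":0},{"offset":[0,0,0],"spin":0},{"offset":[0,0,0],"spin":0},{"offset":[0,0,0],"spin":0},{"offset":[0,0,0],"spin":0},{"offset":[0,0,0],"spin":0},{"offset":[0,0,0],"spin":0}]' 0 30
python3 -m crank '[{"offset":[0,0,0.03],"spin":0},{"offset":[0,0,0.065],"spin":0},{"offset":[0.01,-0.015,0.1],"spin":1},{"offset":[0.025,-0.045,0.12],"spin":2},{"offset":[0.04,-0.078,0.13],"spin":3},{"offset":[0.055,-0.111,0.13],"spin":3},{"offset":[0.07,-0.144,0.13],"spin":3},{"offset":[0.085,-0.177,0.13],"spin":3}]'
```

```text
clock: 15.5
eef_pos: [454.1, 229.9, 6.8]
eef_rot: [-3.133, -0.008, 0.004]
wrist_force: [0.5, 0.4, 1.2]
finger_gap: 56.5
clock: 16.17
eef_pos: [454.3, 230.0, 6.9]
eef_rot: [-3.133, -0.008, 0.004]
wrist_force: [-1.4, 0.6, 4.2]
finger_gap: 25.6
clock: 16.83
eef_pos: [539.5, 51.2, 136.9]
eef_rot: [-3.133, -0.008, 0.056]
wrist_force: [0.4, 1.1, -0.6]
finger_gap: 25.4
```

```bash
python3 -m crank '[{"offset":[0.015,-0.03,0],"spin":0},{"offset":[0.03,-0.055,0],"spin":0},{"offset":[0.038,-0.068,-0.01],"spin":0},{"offset":[0.038,-0.068,-0.04],"spin":0},{"offset":[0.038,-0.068,-0.07],"spin":0},{"offset":[0.038,-0.068,-0.095],"spin":0},{"offset":[0.038,-0.068,-0.11],"spin":0},{"offset":[0.038,-0.068,-0.116],"spin":0}]'
python3 -m crank '[{"offset":[0,0,0],"spin":0},{"offset":[0,0,0],"spin":0},{"offset":[0,0,0],"spin":0},{"offset":[0,0,0],"spin":0},{"offset":[0,0,0.03],"spin":0},{"offset":[0,0,0.065],"spin":0},{"offset":[0,0,0.1],"spin":0},{"offset":[0,0,0.13],"spin":0}]' 0.42 30
python3 -m crank '[{"offset":[-0.02,0.035,0],"spin":-2},{"offset":[-0.04,0.075,0],"spin":-4},{"offset":[-0.06,0.115,0],"spin":-6},{"offset":[-0.08,0.155,0],"spin":-8},{"offset":[-0.1,0.19,0],"spin":-10},{"offset":[-0.115,0.225,0],"spin":-12},{"offset":[-0.13,0.26,0],"spin":-12},{"offset":[-0.143,0.295,0],"spin":-12}]' 0.55
python3 objs.py knife chisel screwdriver
```

```text
clock: 17.5
eef_pos: [576.0, -16.7, 18.5]
eef_rot: [-3.132, -0.004, 0.056]
wrist_force: [-17.3, 2.7, 38.4]
finger_gap: 26.1
clock: 18.17
eef_pos: [576.3, -16.7, 151.5]
eef_rot: [-3.133, -0.006, 0.056]
wrist_force: [1.4, 0.2, 0.1]
finger_gap: 39.4
clock: 18.83
eef_pos: [431.9, 280.2, 152.3]
eef_rot: [-3.132, -0.007, -0.153]
wrist_force: [0.6, -0.1, -0.3]
finger_gap: 51.6
knife T 0.57 366 [578.3 -17.2] [110.2  28.4] 3.1 [578.7 -17.3]
chisel T 0.75 421 [438.5 620.9] [136.   31.7] -29.4 [442.9 620.6]
chisel T 0.63 327 [181.9 366.3] [114.3  25.6] -71.9 [182.3 369.6]
chisel S 0.74 351 [433.8 619.2] [139.7  27.8] -29.6 [436.  620.3]
chisel S 0.58 295 [186.7 357.6] [140.5  26.5] -66.2 [181.7 363.5]
chisel S 0.53 255 [433.1 328.5] [142.7  27.3] -12.8 [429.4 330.9]
screwdriver T 0.74 222 [425.4 415.3] [117.   30.1] 8.5 [420.9 416.2]
screwdriver S 0.86 351 [415.  416.1] [150.3  37.9] 11.3 [430.1 418.9]
```

```bash
python3 -m crank '[{"offset":[0,0.025,0],"spin":0},{"offset":[0.001,0.05,-0.01],"spin":0},{"offset":[0.001,0.05,-0.04],"spin":0},{"offset":[0.001,0.05,-0.075],"spin":0},{"offset":[0.001,0.05,-0.105],"spin":0},{"offset":[0.001,0.05,-0.13],"spin":0},{"offset":[0.001,0.05,-0.144],"spin":0},{"offset":[0.001,0.05,-0.146],"spin":0}]'
python3 -m crank '[{"offset":[0,0,0],"spin":0},{"offset":[0,0,0],"spin":0},{"offset":[0,0,0],"spin":0},{"offset":[0,0,0],"spin":0},{"offset":[0,0,0],"spin":0},{"offset":[0,0,0],"spin":0},{"offset":[0,0,0],"spin":0},{"offset":[0,0,0],"spin":0}]' 0 35
python3 -m crank '[{"offset":[0,0,0.03],"spin":0},{"offset":[0,0,0.065],"spin":0},{"offset":[0.01,-0.025,0.1],"spin":2},{"offset":[0.025,-0.06,0.125],"spin":4},{"offset":[0.04,-0.095,0.14],"spin":6},{"offset":[0.055,-0.13,0.14],"spin":8},{"offset":[0.07,-0.165,0.14],"spin":10},{"offset":[0.085,-0.2,0.14],"spin":12}]'
```

```text
clock: 19.9
eef_pos: [434.1, 325.5, 2.8]
eef_rot: [-3.136, -0.002, -0.156]
wrist_force: [-0.5, -0.4, -0.2]
finger_gap: 51.5
clock: 20.57
eef_pos: [434.6, 325.9, 3.7]
eef_rot: [-3.135, -0.004, -0.156]
wrist_force: [-0.5, -0.2, 6.1]
finger_gap: 17.8
clock: 21.23
eef_pos: [519.9, 124.0, 144.2]
eef_rot: [-3.135, -0.004, 0.055]
wrist_force: [-0.6, -0.2, -3.6]
finger_gap: 17.6
```

```bash
python3 -m crank '[{"offset":[0.012,-0.035,0],"spin":0},{"offset":[0.024,-0.07,0],"spin":0},{"offset":[0.036,-0.105,0],"spin":0},{"offset":[0.048,-0.14,0],"spin":0},{"offset":[0.06,-0.175,0],"spin":0},{"offset":[0.061,-0.206,0],"spin":0},{"offset":[0.061,-0.206,0],"spin":0},{"offset":[0.061,-0.206,-0.02],"spin":0}]'
python3 -m crank '[{"offset":[0,0,-0.03],"spin":0},{"offset":[0,0,-0.06],"spin":0},{"offset":[0,0,-0.08],"spin":0},{"offset":[0,0,-0.094],"spin":0},{"offset":[0,0,-0.102],"spin":0},{"offset":[0,0,-0.105],"spin":0},{"offset":[0,0,-0.105],"spin":0},{"offset":[0,0,-0.105],"spin":0}]'
python3 -m crank '[{"offset":[0,0,0],"spin":0},{"offset":[0,0,0],"spin":0},{"offset":[0,0,0],"spin":0},{"offset":[0,0,0],"spin":0},{"offset":[0,0,0.03],"spin":0},{"offset":[0,0,0.065],"spin":0},{"offset":[0,0,0.1],"spin":0},{"offset":[0,0,0.13],"spin":0}]' 0.4 35
python3 -m crank '[{"offset":[-0.02,0.04,0],"spin":0},{"offset":[-0.038,0.08,0],"spin":1},{"offset":[-0.054,0.12,0],"spin":2},{"offset":[-0.07,0.16,0],"spin":3},{"offset":[-0.086,0.198,0],"spin":4},{"offset":[-0.102,0.236,0],"spin":5},{"offset":[-0.115,0.274,0],"spin":6},{"offset":[-0.125,0.312,0],"spin":7}]' 0.6
python3 objs.py chisel screwdriver knife padlock
```

```text
clock: 21.9
eef_pos: [582.2, -84.0, 126.9]
eef_rot: [-3.136, -0.009, 0.053]
wrist_force: [-0.2, 0.4, -1.5]
finger_gap: 17.7
clock: 22.57
eef_pos: [582.7, -84.0, 22.8]
eef_rot: [-3.136, -0.01, 0.053]
wrist_force: [-0.5, -0.8, -2.0]
finger_gap: 17.9
clock: 23.23
eef_pos: [582.8, -84.1, 155.5]
eef_rot: [-3.137, -0.011, 0.053]
wrist_force: [0.4, 0.6, 0.4]
finger_gap: 37.6
clock: 23.9
eef_pos: [457.4, 226.4, 156.0]
eef_rot: [-3.137, -0.012, 0.175]
wrist_force: [2.1, 0.3, 0.1]
finger_gap: 56.5
chisel T 0.81 357 [438.5 623.4] [130.8  26.1] -32.9 [441.6 621.1]
chisel T 0.7 340 [186.2 354.6] [136.   24.1] -69.7 [186.1 357.7]
chisel T 0.61 369 [584.2 -88.1] [135.5  28.9] -1.6 [579.4 -86.3]
chisel S 0.59 274 [433.1 620.3] [132.   21.6] -29.6 [434.6 620.5]
chisel S 0.5 312 [186.8 355.7] [144.7  26.8] -68.0 [183.3 361. ]
screwdriver T 0.58 396 [415.1 413.6] [147.6  30.6] 11.2 [432.3 417.1]
screwdriver S 0.76 305 [435.9 420.1] [102.   39.9] 11.2 [437.  420.3]
knife T 0.67 385 [577. -16.] [113.2  31. ] 3.2 [577.6 -17.1]
padlock T 0.67 453 [566.2  48.2] [87.7 54.4] -2.4 [571.8  47.5]
padlock S 0.58 40 [555.8  27.4] [53.1 24. ] -22.2 [558.6  22.8]
```

```bash
python3 -m crank '[{"offset":[-0.004,0.035,0],"spin":0},{"offset":[-0.008,0.07,0],"spin":0.5},{"offset":[-0.012,0.105,0],"spin":1},{"offset":[-0.016,0.14,0],"spin":1},{"offset":[-0.02,0.17,0],"spin":1},{"offset":[-0.022,0.191,-0.01],"spin":1},{"offset":[-0.022,0.191,-0.03],"spin":1},{"offset":[-0.022,0.191,-0.05],"spin":1}]' 0.6
python3 -m crank '[{"offset":[0,0,-0.03],"spin":0},{"offset":[0,0,-0.06],"spin":0},{"offset":[0,0,-0.08],"spin":0},{"offset":[0,0,-0.092],"spin":0},{"offset":[0,0,-0.098],"spin":0},{"offset":[0,0,-0.099],"spin":0},{"offset":[0,0,-0.099],"spin":0},{"offset":[0,0,-0.099],"spin":0}]'
python3 -m crank '[{"offset":[0,0,0],"spin":0},{"offset":[0,0,0],"spin":0},{"offset":[0,0,0],"spin":0},{"offset":[0,0,0],"spin":0},{"offset":[0,0,0],"spin":0},{"offset":[0,0,0],"spin":0},{"offset":[0,0,0],"spin":0},{"offset":[0,0,0],"spin":0}]' 0 30
```

```text
clock: 25.07
eef_pos: [437.3, 415.5, 105.0]
eef_rot: [-3.136, -0.012, 0.191]
wrist_force: [1.0, -0.7, -0.1]
finger_gap: 56.5
clock: 25.73
eef_pos: [438.0, 415.9, 7.3]
eef_rot: [-3.135, -0.014, 0.191]
wrist_force: [-1.0, 1.0, -0.7]
finger_gap: 56.4
clock: 26.4
eef_pos: [438.1, 416.1, 7.6]
eef_rot: [-3.135, -0.015, 0.191]
wrist_force: [-1.1, 0.6, 4.6]
finger_gap: 27.6
```

```bash
python3 -m crank '[{"offset":[0,0,0.035],"spin":0},{"offset":[0,0,0.075],"spin":0},{"offset":[0.01,-0.025,0.105],"spin":-1},{"offset":[0.02,-0.06,0.125],"spin":-2},{"offset":[0.03,-0.095,0.14],"spin":-4},{"offset":[0.04,-0.13,0.14],"spin":-6},{"offset":[0.05,-0.165,0.14],"spin":-8},{"offset":[0.06,-0.2,0.14],"spin":-8}]'
python3 -m crank '[{"offset":[0.009,-0.035,0],"spin":0},{"offset":[0.018,-0.07,0],"spin":0},{"offset":[0.027,-0.105,0],"spin":0},{"offset":[0.036,-0.14,0],"spin":0},{"offset":[0.045,-0.175,0],"spin":0},{"offset":[0.054,-0.21,0],"spin":0},{"offset":[0.063,-0.24,0],"spin":0},{"offset":[0.072,-0.27,0],"spin":0}]'
```

```text
clock: 27.07
eef_pos: [498.0, 214.3, 147.5]
eef_rot: [-3.135, -0.014, 0.049]
wrist_force: [0.2, 0.8, -1.2]
finger_gap: 27.3
clock: 27.73
eef_pos: [569.8, -57.6, 147.0]
eef_rot: [-3.135, -0.013, 0.049]
wrist_force: [0.8, 0.7, -1.5]
finger_gap: 27.4
```

```bash
python3 -m crank '[{"offset":[0.008,-0.03,0],"spin":0},{"offset":[0.016,-0.06,0],"spin":0},{"offset":[0.025,-0.09,0],"spin":0},{"offset":[0.025,-0.097,0],"spin":0},{"offset":[0.025,-0.097,-0.02],"spin":0},{"offset":[0.025,-0.097,-0.045],"spin":0},{"offset":[0.025,-0.097,-0.07],"spin":0},{"offset":[0.025,-0.097,-0.09],"spin":0}]'
python3 -m crank '[{"offset":[0,0,-0.012],"spin":0},{"offset":[0,0,-0.022],"spin":0},{"offset":[0,0,-0.03],"spin":0},{"offset":[0,0,-0.033],"spin":0},{"offset":[0,0,-0.033],"spin":0},{"offset":[0,0,-0.033],"spin":0},{"offset":[0,0,-0.033],"spin":0},{"offset":[0,0,-0.033],"spin":0}]'
python3 -m crank '[{"offset":[0,0,0],"spin":0},{"offset":[0,0,0],"spin":0},{"offset":[0,0,0],"spin":0},{"offset":[0,0,0],"spin":0},{"offset":[0,0,0.03],"spin":0},{"offset":[0,0,0.065],"spin":0},{"offset":[0,0,0.1],"spin":0},{"offset":[0,0,0.13],"spin":0}]' 0.45 30
python3 -m crank '[{"offset":[-0.03,0,0.03],"spin":6},{"offset":[-0.06,0,0.06],"spin":13},{"offset":[-0.09,0,0.09],"spin":20},{"offset":[-0.12,0,0.12],"spin":27},{"offset":[-0.145,0,0.145],"spin":34},{"offset":[-0.165,0,0.165],"spin":41},{"offset":[-0.175,0,0.185],"spin":48},{"offset":[-0.175,0.0,0.2],"spin":55}]' 0.4
python3 objs.py screwdriver chisel knife padlock
python3 - <<'E'
from h import *
T=shot("top");S=shot("side")
a=T["pixels"][60:300,140:480,::-1];b=S["pixels"][60:300,130:470,::-1]
cv2.imwrite("pics/c1.png",cv2.resize(np.vstack([a,b]),None,fx=1.25,fy=1.25,interpolation=2))
E
```

```text
clock: 28.4
eef_pos: [593.9, -154.3, 54.7]
eef_rot: [-3.134, -0.011, 0.048]
wrist_force: [0.1, -0.4, -1.5]
finger_gap: 27.9
clock: 29.07
eef_pos: [594.2, -154.4, 22.6]
eef_rot: [-3.135, -0.012, 0.048]
wrist_force: [-0.7, 0.5, -1.7]
finger_gap: 27.5
clock: 29.73
eef_pos: [594.3, -154.4, 155.0]
eef_rot: [-3.135, -0.013, 0.048]
wrist_force: [-0.2, 0.3, -0.2]
finger_gap: 42.1
clock: 30.4
eef_pos: [417.8, -154.4, 357.7]
eef_rot: [-3.139, -0.014, 1.014]
wrist_force: [0.3, -0.3, 0.3]
finger_gap: 37.6
screwdriver T 0.74 385 [ 575.4 -158.5] [153.2  31.3] 3.1 [ 593.9 -157.5]
screwdriver S 0.77 177 [ 603.3 -163.9] [108.5  48.4] -2.1 [ 605.4 -164.7]
chisel T 0.9 282 [585.7 -87.1] [133.3  21.4] 0.9 [584.2 -86.7]
chisel T 0.66 359 [437.8 622.3] [133.7  27.3] -30.5 [440.7 621.9]
chisel T 0.63 396 [188.4 356.7] [138.   28.3] -67.5 [185.  360.7]
chisel S 0.86 253 [187.3 356.8] [137.9  23.7] -67.0 [182.3 364.1]
chisel S 0.54 286 [432.6 622. ] [137.4  23.2] -31.0 [431.9 622.4]
knife T 0.78 377 [576.8 -17. ] [112.7  29.1] 3.2 [576.3 -17.3]
knife S 0.49 196 [580.5 -27.2] [115.1  39.2] 2.1 [579.5 -27.2]
padlock T 0.91 432 [566.1  46.8] [87.6 51.7] -2.4 [573.5  47.1]
padlock S 0.52 124 [569.8  22.9] [87.  38.4] 1.1 [579.   24.4]
```

View pics/c1.png

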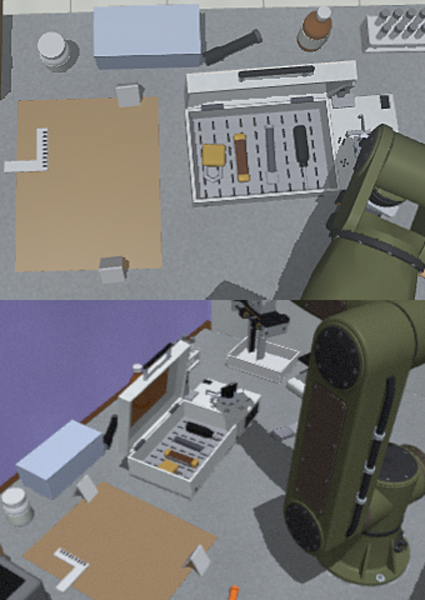

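All four exhibits lie in the box, in the top view at (213,155), (241,158), (271,155) and (301,145). The paper is clear and the bystanders look unmoved. Going to grip the hood handle.

```bash
python3 -m crank '[{"offset":[0.02,0.01,0.03],"spin":5},{"offset":[0.05,0.023,0.05],"spin":10},{"offset":[0.085,0.036,0.055],"spin":15},{"offset":[0.12,0.05,0.055],"spin":20},{"offset":[0.155,0.064,0.055],"spin":25},{"offset":[0.19,0.078,0.055],"spin":30},{"offset":[0.22,0.091,0.055],"spin":35},{"offset":[0.248,0.103,0.055],"spin":35}]' 0.4
python3 -m crank '[{"offset":[0,0,-0.01],"spin":0},{"offset":[0,0,-0.03],"spin":0},{"offset":[0,0,-0.05],"spin":0},{"offset":[0,0,-0.07],"spin":0},{"offset":[0,0,-0.085],"spin":0},{"offset":[0,0,-0.095],"spin":0},{"offset":[0,0,-0.099],"spin":0},{"offset":[0,0,-0.099],"spin":0}]'
python3 -m crank '[{"offset":[0,0,0],"spin":0},{"offset":[0,0,0],"spin":0},{"offset":[0,0,0],"spin":0},{"offset":[0,0,0],"spin":0},{"offset":[0,0,0],"spin":0},{"offset":[0,0,0],"spin":0},{"offset":[0,0,0],"spin":0},{"offset":[0,0,0],"spin":0}]' 0 40
```

```text
clock: 31.67
eef_pos: [668.9, -50.2, 408.7]
eef_rot: [-3.134, -0.014, 1.624]
wrist_force: [-0.0, -0.9, 0.5]
finger_gap: 37.7
clock: 32.33
eef_pos: [668.8, -50.2, 309.1]
eef_rot: [-3.133, -0.014, 1.624]
wrist_force: [-0.3, -0.3, 0.4]
finger_gap: 37.4
clock: 33.0
eef_pos: [668.8, -50.3, 309.8]
eef_rot: [-3.133, -0.014, 1.624]
wrist_force: [-4.7, -0.7, 5.2]
finger_gap: 11.0
```

```bash
python3 -m crank '[{"offset":[-0.0177,-0.0009,-0.0019],"spin":0},{"offset":[-0.0353,-0.0018,-0.0049],"spin":0},{"offset":[-0.0526,-0.0027,-0.0092],"spin":0},{"offset":[-0.0695,-0.0035,-0.0148],"spin":0},{"offset":[-0.0861,-0.0044,-0.0214],"spin":0},{"offset":[-0.1022,-0.0052,-0.0292],"spin":0},{"offset":[-0.1176,-0.006,-0.0381],"spin":0},{"offset":[-0.1324,-0.0067,-0.0481],"spin":0}]'
```

```text
clock: 33.67
eef_pos: [535.6, -57.1, 261.6]
eef_rot: [-3.134, -0.013, 1.624]
wrist_force: [-2.6, -1.6, 0.9]
finger_gap: 10.7
```

```bash
python3 -m crank '[{"offset":[-0.014,-0.0007,-0.011],"spin":0},{"offset":[-0.0273,-0.0014,-0.0229],"spin":0},{"offset":[-0.0397,-0.002,-0.0358],"spin":0},{"offset":[-0.0512,-0.0026,-0.0494],"spin":0},{"offset":[-0.0617,-0.0031,-0.0638],"spin":0},{"offset":[-0.0712,-0.0036,-0.0789],"spin":0},{"offset":[-0.0796,-0.004,-0.0947],"spin":0},{"offset":[-0.0868,-0.0044,-0.111],"spin":0}]'
```

```text
clock: 34.33
eef_pos: [447.7, -61.5, 149.7]
eef_rot: [-3.133, -0.013, 1.624]
wrist_force: [1.2, -0.2, -3.6]
finger_gap: 10.8
```

```bash
python3 -m crank '[{"offset":[-0.0047,-0.0002,-0.0125],"spin":0},{"offset":[-0.0088,-0.0004,-0.0253],"spin":0},{"offset":[-0.0121,-0.0006,-0.0382],"spin":0},{"offset":[-0.0148,-0.0007,-0.0513],"spin":0},{"offset":[-0.0162,-0.0008,-0.0602],"spin":0},{"offset":[-0.0173,-0.0009,-0.069],"spin":0},{"offset":[-0.018,-0.0009,-0.077],"spin":0},{"offset":[-0.018,-0.0009,-0.08],"spin":0}]'
```

```text
clock: 35.0
eef_pos: [429.0, -62.3, 68.8]
eef_rot: [-3.131, -0.014, 1.624]
wrist_force: [-10.7, 1.3, 7.3]
finger_gap: 10.9
```

```bash
python3 -m crank '[{"offset":[0,0,-0.001],"spin":0},{"offset":[0,0,-0.001],"spin":0},{"offset":[0,0,-0.001],"spin":0},{"offset":[0,0,-0.001],"spin":0},{"offset":[0,0,-0.001],"spin":0},{"offset":[0,0,-0.001],"spin":0},{"offset":[0,0,-0.001],"spin":0},{"offset":[0,0,-0.001],"spin":0}]'
python3 -m crank '[{"offset":[0,0,0],"spin":0},{"offset":[0,0,0],"spin":0},{"offset":[0,0,0],"spin":0},{"offset":[0,0,0],"spin":0},{"offset":[0,0,0],"spin":0},{"offset":[0,0,0],"spin":0},{"offset":[0,0,0],"spin":0},{"offset":[0,0,0],"spin":0}]' 0.4
python3 -m crank '[{"offset":[0,0,0.03],"spin":0},{"offset":[0,0,0.065],"spin":0},{"offset":[0,0,0.1],"spin":0},{"offset":[0,0,0.135],"spin":0},{"offset":[0,0,0.17],"spin":4},{"offset":[-0.01,0.03,0.19],"spin":11},{"offset":[-0.02,0.06,0.19],"spin":18},{"offset":[-0.03,0.09,0.19],"spin":25}]'
cat > lidfit.py <<'E'
exec(open("fit.py").read().split("im=P[0]")[0])
E
python3 lidfit.py
python3 - <<'E'
from h import *
T=shot("top");S=shot("side")
a=T["pixels"][110:240,270:480,::-1];b=S["pixels"][100:230,210:420,::-1]
cv2.imwrite("pics/c2.png",cv2.resize(np.vstack([a,b]),None,fx=2.3,fy=2.3,interpolation=2))
a=np.radians(2.9)
for bx,by in [(0,-235),(5,-235),(0,-240)]:
    print(bx,by,proj(T,[[580+bx*np.cos(a)-by*np.sin(a),-57+bx*np.sin(a)+by*np.cos(a),122]]))
E
```

```text
clock: 35.67
eef_pos: [429.0, -62.3, 68.3]
eef_rot: [-3.131, -0.014, 1.624]
wrist_force: [-8.6, 1.9, 8.8]
finger_gap: 10.8
clock: 36.33
eef_pos: [429.0, -62.3, 68.3]
eef_rot: [-3.131, -0.014, 1.624]
wrist_force: [0.4, -1.0, 0.6]
finger_gap: 37.5
clock: 37.0
eef_pos: [398.8, 28.5, 259.4]
eef_rot: [-3.133, -0.012, 2.065]
wrist_force: [-0.1, 0.9, -0.0]
finger_gap: 37.7
[580.42757906 -56.95591074   2.94864565] 2.264037847518921
0 -235 [[439.02741759 168.44747716]]
5 -235 [[438.7753508  166.62996683]]
0 -240 [[440.87767811 168.30871376]]
```

View pics/c2.png

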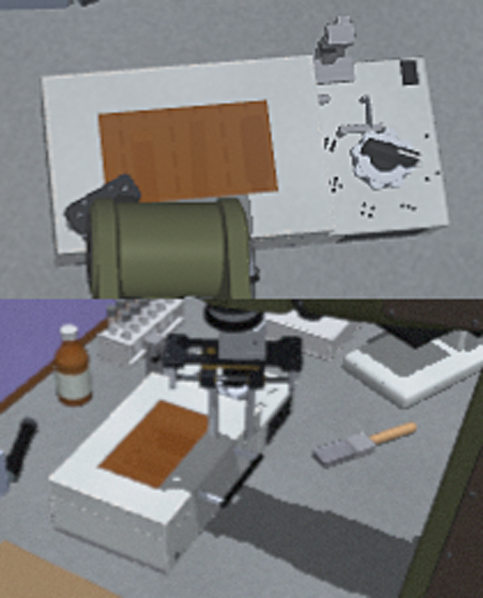

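The hood is shut: the fit matches the first picture, and the handle bar is back at (240,480) in the lower half. Next I locate the knob axis from the pip ring and check it with an overlay.

```bash
cat > knob.py <<'E'
from h import *
import sys
T=shot("top");S=shot("side")
c=back(T,[435.6,179.4],71)[0][:2]; print("axis from pips",c)
a=np.radians(2.9); R=np.array([[np.cos(a),-np.sin(a)],[np.sin(a),np.cos(a)]])
print("box frame",R.T@(c-[580,-57]))
if len(sys.argv)>2: c=np.array(sys.argv[2].split(","),float)
th=np.radians(float(sys.argv[1]) ); u=np.array([np.cos(th),np.sin(th)]);v=np.array([-u[1],u[0]])
out=[]
for p,(x0,y0) in((T,(395,130)),(S,(270,100))):
    k=8; im=cv2.resize(p["pixels"][y0:y0+75,x0:x0+75,::-1],None,fx=k,fy=k,interpolation=2)
    for z,col in((122,(0,0,255)),(90,(0,255,0))):
        q=np.array([[*(c+s*31*u+t*7*v),z] for s,t in((1,1),(1,-1),(-1,-1),(-1,1))])
        cv2.polylines(im,[((proj(p,q)-[x0,y0]+.5)*k).astype(int)],True,col,1)
    q=((proj(p,[[*(c+36*u),106]])[0]-[x0,y0]+.5)*k).astype(int); cv2.circle(im,tuple(q.tolist()),4,(255,0,255),1)
    out.append(im)
cv2.imwrite("pics/"+sys.argv[3],cv2.resize(np.hstack(out),None,fx=.65,fy=.65,interpolation=cv2.INTER_AREA))
E
python3 knob.py -109.6 573.9,-292 k0.png; python3 - <<'E'
E
```

```text
axis from pips [ 573.97074047 -296.948427  ]
box frame [ -18.16123459 -239.3361008 ]
```

View pics/k0.png

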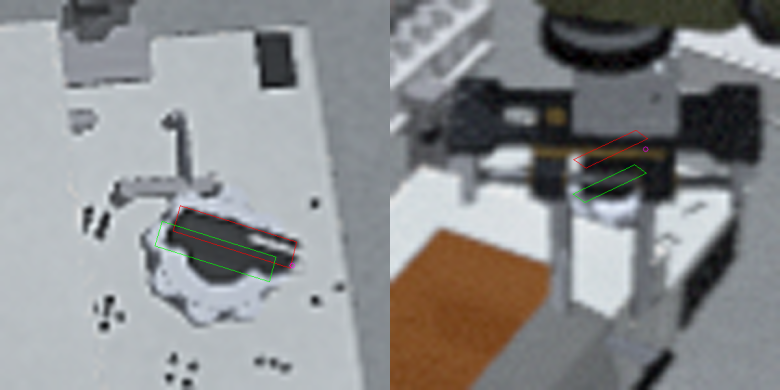

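The red outline (top of bar) lies on the bar at (180–298, 207–265), so the axis estimate is good. Moving above the knob.

```bash
python3 -m crank '[{"offset":[0.016,-0.032,0],"spin":-4},{"offset":[0.032,-0.064,0],"spin":-8},{"offset":[0.048,-0.096,0],"spin":-12},{"offset":[0.064,-0.128,0],"spin":-16},{"offset":[0.08,-0.16,0],"spin":-20},{"offset":[0.096,-0.192,0],"spin":-24},{"offset":[0.112,-0.224,0],"spin":-28},{"offset":[0.128,-0.25,-0.01],"spin":-32}]' 0.4
python3 -m crank '[{"offset":[0.01,-0.02,-0.01],"spin":-4},{"offset":[0.02,-0.04,-0.02],"spin":-8},{"offset":[0.034,-0.06,-0.035],"spin":-12},{"offset":[0.047,-0.072,-0.05],"spin":-15.4},{"offset":[0.047,-0.072,-0.07],"spin":-15.4},{"offset":[0.047,-0.072,-0.085],"spin":-15.4},{"offset":[0.047,-0.072,-0.095],"spin":-15.4},{"offset":[0.047,-0.072,-0.1],"spin":-15.4}]'
```

```text
clock: 37.97
eef_pos: [527.7, -226.8, 249.0]
eef_rot: [-3.132, -0.013, 1.493]
wrist_force: [-0.3, 0.8, 1.1]
finger_gap: 37.7
clock: 38.63
eef_pos: [573.9, -299.5, 147.0]
eef_rot: [-3.13, -0.013, 1.222]
wrist_force: [-0.3, 0.2, -0.2]
finger_gap: 37.7
```

```bash
python3 -m crank '[{"offset":[0,0.003,-0.01],"spin":0.5},{"offset":[0,0.005,-0.022],"spin":1},{"offset":[0,0.005,-0.034],"spin":1},{"offset":[0,0.005,-0.043],"spin":1},{"offset":[0,0.005,-0.048],"spin":1},{"offset":[0,0.005,-0.05],"spin":1},{"offset":[0,0.005,-0.05],"spin":1},{"offset":[0,0.005,-0.05],"spin":1}]'
python3 -m crank '[{"offset":[0,0,0],"spin":0},{"offset":[0,0,0],"spin":0},{"offset":[0,0,0],"spin":0},{"offset":[0,0,0],"spin":0},{"offset":[0,0,0],"spin":0},{"offset":[0,0,0],"spin":0},{"offset":[0,0,0],"spin":0},{"offset":[0,0,0],"spin":0}]' 0 25
python3 -c "
from cell import manip
s=manip.read_state();print(s['moment'],s['wrist_force'],s['joints'])"
```

```text
clock: 39.3
eef_pos: [574.1, -294.7, 97.4]
eef_rot: [-3.131, -0.013, 1.24]
wrist_force: [0.3, -0.5, 0.4]
finger_gap: 37.6
clock: 39.97
eef_pos: [573.3, -294.4, 97.8]
eef_rot: [-3.128, -0.013, 1.24]
wrist_force: [-9.7, 3.6, 6.1]
finger_gap: 13.7
[ 0.47481286  1.46997968 -0.04826045] [-9.66120186  3.63339811  6.0590825 ] [-0.53553304  0.6149373   1.32426533  0.01072033  1.2180085  -0.20832758]
```

```bash
python3 -m crank '[{"offset":[-0.001,0,0],"spin":-3},{"offset":[-0.0015,0.0005,0],"spin":-9},{"offset":[-0.0015,0.0005,0],"spin":-15},{"offset":[-0.0015,0.0005,0],"spin":-21},{"offset":[-0.0015,0.0005,0],"spin":-27},{"offset":[-0.0015,0.0005,0],"spin":-33},{"offset":[-0.0015,0.0005,0],"spin":-39},{"offset":[-0.0015,0.0005,0],"spin":-45}]' 0 45
python3 -m crank '[{"offset":[0,0,0],"spin":-6},{"offset":[0,0,0],"spin":-12},{"offset":[0,0,0],"spin":-18},{"offset":[0,0,0],"spin":-24},{"offset":[0,0,0],"spin":-30},{"offset":[0,0,0],"spin":-36},{"offset":[0,0,0],"spin":-42},{"offset":[0,0,0],"spin":-45}]'
python3 -m crank '[{"offset":[0,0,0],"spin":0},{"offset":[0,0,0],"spin":0},{"offset":[0,0,0],"spin":0},{"offset":[0,0,0],"spin":0},{"offset":[0,0,0],"spin":0},{"offset":[0,0,0],"spin":0},{"offset":[0,0,0],"spin":0},{"offset":[0,0,0],"spin":0}]'
python3 -c "
from cell import manip
s=manip.read_state();print(s['moment'],s['wrist_force'])"
```

```text
clock: 40.63
eef_pos: [573.1, -294.5, 97.9]
eef_rot: [-3.132, -0.015, 0.449]
wrist_force: [11.0, -3.6, -6.1]
finger_gap: 13.7
clock: 41.3
eef_pos: [573.2, -294.8, 97.8]
eef_rot: [-3.132, -0.016, -0.342]
wrist_force: [3.0, -1.8, -2.3]
finger_gap: 13.5
clock: 41.97
eef_pos: [573.2, -294.9, 97.8]
eef_rot: [-3.132, -0.016, -0.342]
wrist_force: [2.3, -0.7, -1.4]
finger_gap: 13.5
[-0.40071864 -0.07995924  0.12337304] [ 2.26759776 -0.67158853 -1.39697364]
```

Rotated 90°, with the yaw at -19.6° (wanted -19.1°). Releasing, backing off and looking.

```bash
python3 -m crank '[{"offset":[0,0,0],"spin":0},{"offset":[0,0,0],"spin":0},{"offset":[0,0,0],"spin":0},{"offset":[0,0,0],"spin":0},{"offset":[0,0,0],"spin":0},{"offset":[0,0,0.01],"spin":0},{"offset":[0,0,0.03],"spin":0},{"offset":[0,0,0.06],"spin":0}]' 0.4
python3 -m crank '[{"offset":[-0.02,0.02,0.03],"spin":4},{"offset":[-0.04,0.05,0.06],"spin":8},{"offset":[-0.06,0.08,0.08],"spin":12},{"offset":[-0.08,0.11,0.08],"spin":16},{"offset":[-0.1,0.14,0.08],"spin":20},{"offset":[-0.12,0.17,0.08],"spin":24},{"offset":[-0.14,0.2,0.08],"spin":28},{"offset":[-0.15,0.23,0.08],"spin":32}]'
python3 -m crank '[{"offset":[-0.01,0.035,0.0],"spin":0},{"offset":[-0.02,0.07,0.0],"spin":0},{"offset":[-0.03,0.1,0.0],"spin":0},{"offset":[-0.03,0.13,0.0],"spin":0},{"offset":[-0.03,0.16,0.0],"spin":0},{"offset":[-0.03,0.19,0.0],"spin":0},{"offset":[-0.03,0.22,0.0],"spin":0},{"offset":[-0.03,0.22,0.0],"spin":0}]'
python3 knob.py 160.9 573,-294.5 k1.png; python3 lidfit.py
```

```text
clock: 42.63
eef_pos: [572.3, -294.3, 157.0]
eef_rot: [-3.131, -0.012, -0.342]
wrist_force: [-0.1, 0.1, -0.0]
finger_gap: 37.6
clock: 43.3
eef_pos: [420.5, -63.1, 237.9]
eef_rot: [-3.132, -0.013, 0.219]
wrist_force: [0.5, 0.9, 0.3]
finger_gap: 37.2
clock: 43.97
eef_pos: [390.1, 160.4, 238.7]
eef_rot: [-3.131, -0.014, 0.223]
wrist_force: [0.7, 0.3, -0.1]
finger_gap: 37.4
axis from pips [ 573.97074047 -296.948427  ]
box frame [ -18.16123459 -239.3361008 ]
[580.67608419 -56.62676378   2.84189263] 2.1064631938934326
```

View pics/k1.png

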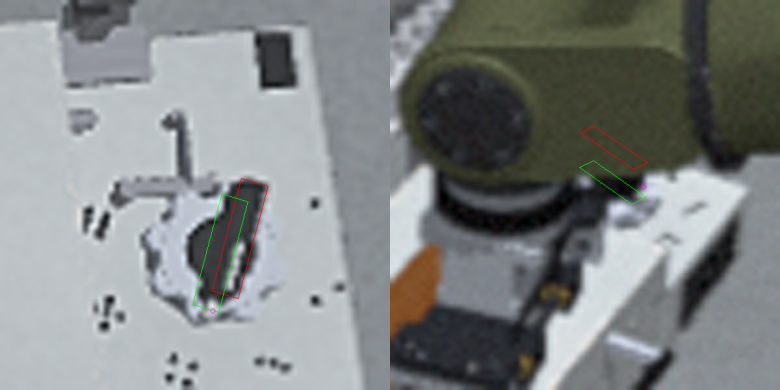

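The bar lies on the predicted outline for station four. Its white tip is at the lower end (215,295), towards the four pips at (182,368), and the pawl arm looks just as it did when seated. Handing in.

```bash
python3 -c "
from cell import manip
print(manip.sign_off())"
```

```text
the job is handed in; nothing more can be done
None
```

The job is done and handed in at about 44 s on the robot's clock; the hand-in gives no verdict.

- **Hood and exhibits:** I opened the hood onto its catch and laid the padlock, knife, chisel and screwdriver on the perforated floor. There was no spanner on the paper. Then I let the hood down by its handle at about 0.8 rad/s or slower.
- **Knob:** it stood at the two-pip station, so I turned it 90° clockwise to four pips and let go.

**Last checks:**
- **Hood:** the edge fit of the shut hood agreed with the starting picture to within 1 mm, with a poorer match score (2.1 against 1.4), probably because the arm partly hid the box.
- **Knob:** the bar lay on the predicted four-pip outline and the pawl arm looked seated, in the top view only; the arm hid the knob in the side view.
- **Exhibits:** all four were seen inside the box before the hood was shut. Nothing could be seen of them afterwards.
- **Bystanders:** the tents and photo scale looked unmoved once the exhibits were in, and the brush after the hood was shut. I did not measure any of them again.

**One disagreement:** the two estimates of the knob axis differed by about 5 mm in y (-292 and -297). I gripped near the middle and it turned cleanly.

**One hard touch:** the knife was set down rather firmly, with about 38 N on the wrist. I placed the later exhibits a little higher.

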